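Seat a stepped display riser by feel and dress it

TASK

Set up the small counter display. The wooden riser block looks the same at both ends, but under one end its sole is cut back: while it still lies on the counter, press down on the top near an end to feel which end gives way. Then set it lengthwise on the stand, centred, with the cut-back end over the stand's raised step so that it sits level, let go, press on the top of the end over the step to check that it does not rock, and finally lay the long carton flat along the middle of the riser's top. Set things down without dropping them, and leave the other things where they are.

Things in the scene. Friction and masses are not known exactly. Their poses are not given: they have to be found in the camera images.
- riser: Loose light-wood block, 0.3 kg, 170 x 56 x 40 mm. Origin: centre of its underside (plane of the sole), x along the length, z up. Wood from z = 8 to 40 mm; under it a dark rubber sole 8 mm thick, 32 mm wide, 83 mm long, from 10 mm inside one end to 8 mm past the middle. The other (cut-back) end hangs free, 8 mm up. Which end that is has to be felt. Lies at any yaw.
- riser_top (a point): Middle of the riser's flat top, 40 mm above its underside, axes as the riser's. Pressing the top 70 mm from the middle: the cut-back end yields to a slow push of 1 to 6 N (the fingertip drags a little) and dips about 6 mm (it rocks back when let go); the other end is firm.
- stand: Fixed low wooden stand, 190 x 120 mm. Origin: centre of its underside on the counter, x along the length, z up. Plate top at z = 8 mm. An aluminium step 8 mm higher (top at z = 16 mm) covers the full width from x = +16 mm to the +x end at +95 mm; its long direction lies roughly along world y.
- stand_seat (a point): Best place for the middle of the riser's underside: on the plate top, 4 mm from the stand's middle away from the step, axes as the stand's. Right way round, the riser's sole is on the plate and its cut-back end lies on the step, level, top 48 mm above the counter; wrong way round it leans about 0.15 rad.
- carton: Long closed cardboard carton, white and green, loose, 150 x 46 x 40 mm, 0.12 kg. Origin: centre of its underside, x along the length, z up; it lies flat on the counter, at any yaw.
- tape_rule: Bystander: tape measure, 76 x 74 x 34 mm, loose; origin at the centre of its underside.
- glue_bottle: Bystander: small white glue bottle standing upright, 28 mm across, 84 mm tall, loose; origin at the centre of its underside.
- floor_stop: Bystander: round door stop, 68 mm across, 39 mm tall, loose; origin at the centre of its underside.

How it is judged:
On the way, in this order (a step that is already met when the one before it is completed fails the run):
1. the riser, still on the counter, is pressed by the fingers near one of its ends (45 to 95 mm from its middle) (contact force between the fingers and riser above 0.5 N and horizontal distance between the grasp point and riser between 0.045 and 0.095 m and height (world z) of riser below 0.012 m), for 0.1 s.
2. the riser stands level on the stand, lengthwise, cut-back end over the step, and is let go (x of riser in the frame of stand between -0.016 and 0.01 m and y of riser in the frame of stand between -0.02 and 0.02 m and z of riser in the frame of stand between 0.0055 and 0.0105 m and angle between the x axis of riser and the x axis of stand, either way round below 0.12 rad and angle between riser's own z axis and vertical below 0.035 rad and contact force between the fingers and riser below 0.1 N and linear speed of riser below 0.02 m/s), for 0.2 s.
3. the fingers press the riser's end over the step, at least 30 mm past the stand's middle, and it stays level (x of riser in the frame of stand between -0.016 and 0.01 m and y of riser in the frame of stand between -0.02 and 0.02 m and z of riser in the frame of stand between 0.0055 and 0.0105 m and angle between the x axis of riser and the x axis of stand, either way round below 0.12 rad and angle between riser's own z axis and vertical below 0.035 rad and contact force between the fingers and riser above 1 N and x of the grasp point in the frame of stand between 0.03 and 0.1 m), for 0.1 s.
At the end, for the whole second after the job is handed in: Riser level (0.035 rad) on the stand, cut-back end on the step, its middle 16 mm short of to 10 mm past the stand's middle, 20 mm sideways, 0.12 rad; carton flat on its top, within 25 mm along, 16 mm across, 0.15 rad; both at rest (x of riser in the frame of stand between -0.016 and 0.01 m and y of riser in the frame of stand between -0.02 and 0.02 m and z of riser in the frame of stand between 0.0055 and 0.0105 m and angle between the x axis of riser and the x axis of stand, either way round below 0.12 rad and angle between riser's own z axis and vertical below 0.035 rad and x of carton in the frame of riser between -0.025 and 0.025 m and y of carton in the frame of riser between -0.016 and 0.016 m and z of carton in the frame of riser between 0.036 and 0.044 m and angle between the x axis of carton and the x axis of riser, either way round below 0.15 rad and angle between carton's own z axis and vertical below 0.06 rad and contact force between carton and riser above 0.3 N and linear speed of each of carton, riser below 0.02 m/s); the robot touches nothing.
It fails at once if the tape measure is moved by more than 30 mm (distance of tape_rule from where it was at the start of the episode above 0.03 m).
It fails at once if the glue bottle is moved by more than 30 mm (distance of glue_bottle from where it was at the start of the episode above 0.03 m).
It fails at once if the door stop is moved by more than 30 mm (distance of floor_stop from where it was at the start of the episode above 0.03 m).
It fails at once if the riser is dropped (moves faster than 0.8 m/s while no finger holds it) (linear speed of riser above 0.8 m/s and contact force between the fingers and riser below 0.05 N).
It fails at once if the carton is dropped (moves faster than 0.8 m/s while no finger holds it) (linear speed of carton above 0.8 m/s and contact force between the fingers and carton below 0.05 N).
It also fails if it takes over 72 s, if anything falls off the work surface, if the arm or the gripper's body presses on something with over 40 N, if the wrist force passes 120 N, or if a joint passes its speed limit or range.

ROBOT

A 6-joint arm with a two-finger parallel gripper is mounted at the origin on a cart in front of the work surface, level with it; the furniture and walls round the work are solid. World frame = base frame: x ahead of the robot, y to its left, z up, the work surface at z = 0. Lengths are in m, angles in rad, forces in N, time in s.
With the tool pointing down it reaches from about 0.375 to 0.9 m from the base axis. Payload 3.1 kg.
Tool frame: the origin (TCP) lies midway between the tips of the shut fingers; the grasp point (between the pads) lies robot.grip_depth behind it (robot.grip_depth is the distance from the TCP to the grasp point, in m); z points along the fingers, y is the line along which they close (so a half turn about z gives the same grasp; the last joint's range is limited). The gripper opens to 87 mm and grips with 3 to 60 N. Pads are 19 mm wide; open, the fingers measure 117 mm over their backs; the gripper's body (75 mm by 190 mm) begins 51 mm behind the grasp point.
Start: joints at [-1.365, 0.527, 1.433, -0, 1.181, -0.178], TCP at [0.235, -0.579, 0.223] pointing down, gripper open.
Joint ranges: [-3.08, 3.08], [-0.75, 2.2], [0.22, 2.44], [-1.43, 4.57], [0, 2.65], [-2.85, 2.85]. Speed limits (rad/s): [2.79, 2.79, 3.14, 3.14, 3.14, 3.14].

INTERFACE

Orientations are given as a unit quaternion [x, y, z, w].
In Python, from rig import robot, cam gives the robot as it stands (robot), with the cameras (cam).
- The arm moves only by the tool nudge_tcp, called as name(argument=value, ...) on one line, values as JSON. Schema: {"type":"object","properties":{"plan":{"type":"array","items":{"type":"object","properties":{"d":{"type":"array","items":{"type":"number"},"minItems":3,"maxItems":3},"spin":{"type":"number"}},"additionalProperties":false},"minItems":1,"maxItems":20},"finger_gap":{"type":"number"},"force":{"type":"number"},"only":{"type":"string"},"quiet":{"type":"boolean"},"lines":{"type":"string"}},"required":["plan"],"additionalProperties":false}. plan is a list of rows, 1 to 20 of them, each an object with the fields d (a list: dx, dy, dz in m), spin (a turn about the tool's z in rad); a field left out counts as zero; each row shifts and turns the commanded pose from where the row before left it, along the tool's axes as they then stand; what a row does not reach is not made up. A row lasts 1/12 s, in which the tool goes at most 0.0417 m and 0.125 rad, less where a joint would pass 70% of its speed; a pose out of reach is approached as far as the arm can. finger_gap is the finger opening in m, set as the call begins (left out keeps the last). The fingers move at their own pace and stop on an object; force is the grip in N (left out, the last holds). Time passes only in rows, so rows that do not move let the fingers close. The tool returns the time, the measured TCP pose, the force, the opening and the grip force at its end. only (a regular expression) keeps the lines of the reply that match it, lines (a string "A,B") keeps lines A to B, and quiet returns only ok. Input that does not fit is refused with a message, and nothing moves.
- robot.get_obs(): the state, without advancing time (a new reading comes with each control period).
- cam.camera(name): name is "side" or "top"; returns a dict with "img" (420x560x3 uint8, red, green, blue), "fx", "fy", "cx", "cy" (pixels), "k1" (the pictures are not rectified: a ray, as slopes to the right and down, at radius r is drawn at 1 + k1 r^2 times it, then the intrinsics apply), "xyz" and "attitude" of the camera in the world. Camera axes: x right, y down, z forward; pixel columns grow to the right and rows downward; lengths in m; the calibration is good to about 2 mm. A picture is of the moment at which its call begins. There is no depth.
- robot.hand_in(): hands the job in; it is judged then, once.
The state is a dict: "time": time; "q": joint angles; "joint_velocities": joint speeds; "joint_torque": joint torques, N m; "position": TCP position; "tool_rot": TCP orientation; "ft_force": force on the tool from outside, world axes, zero at the start; "moment": the same for the moment, N m; "grip_width": finger opening in m; "grip_force": force on a finger pad.
Only numpy, scipy, OpenCV 4.12 (cv2) and the standard library are available. Lean on these libraries where they do the work, as an engineer would, in place of code of your own. Each camera call takes 0.05 s, during which the arm holds its last target. There are 200 camera calls.

## Working session

There is one attempt and no reset: what is moved stays moved. The work goes in short steps, Python scripts to look and compute and a tool call to move; the robot and the scene stay as the last step left them, time stands still between calls to the robot, and variables do not carry over. Pictures are saved under pics/ and viewed, at most 10 in all, crops included, and the job is handed in when it is done.

```bash
ls; mkdir -p pics; python3 - <<'E'
from rig import robot, cam
import cv2
print(robot.grip_depth)
for n in("top","side"):
    c=cam.camera(n); cv2.imwrite(f"pics/{n}0.png",cv2.resize(c["img"][:,:,::-1],None,fx=1.4,fy=1.4)); print({k:v for k,v in c.items() if k!="img"})
o=robot.get_obs();print(o)
E
```

```text
pics
rig.py
0.0187
{'fx': 444.436610952829, 'fy': 444.436610952829, 'cx': 277.39667688907247, 'cy': 212.33551544786917, 'k1': 0.007926437059280875, 'xyz': array([0.36110049, 0.07729121, 0.96004975]), 'attitude': array([-0.69336086,  0.71236196, -0.07918548,  0.07430214])}
{'fx': 436.168100013691, 'fy': 436.168100013691, 'cx': 283.85787986060797, 'cy': 207.1458303585082, 'k1': -0.09986861191861554, 'xyz': array([0.2944822 , 0.92358361, 0.70871784]), 'attitude': array([-0.14372818,  0.8809234 , -0.44641289,  0.06349579])}
{'time': 0.1, 'q': array([-1.36449566e+00,  5.28380222e-01,  1.43375342e+00, -2.05889236e-05,
        1.18140419e+00, -1.78521082e-01]), 'joint_velocities': array([ 0.00065423, -0.00142583, -0.00301234,  0.00039175,  0.00121158,
        0.00083915]), 'joint_torque': array([-3.13159717e-04, -4.40984416e+01, -1.77151269e+01,  6.33742078e-02,
        5.34102169e-02, -4.53108680e-05]), 'position': array([ 0.23449538, -0.57863979,  0.22167178]), 'tool_rot': array([ 9.81544853e-01,  1.91229588e-01, -2.30277426e-05, -9.72364623e-04]), 'ft_force': array([ 0.13512718, -0.04326318,  0.55596193]), 'moment': array([0.04993455, 0.00366288, 0.03092342]), 'grip_force': 0.0, 'grip_width': 0.08684566506491796}
```

View pics/top0.png

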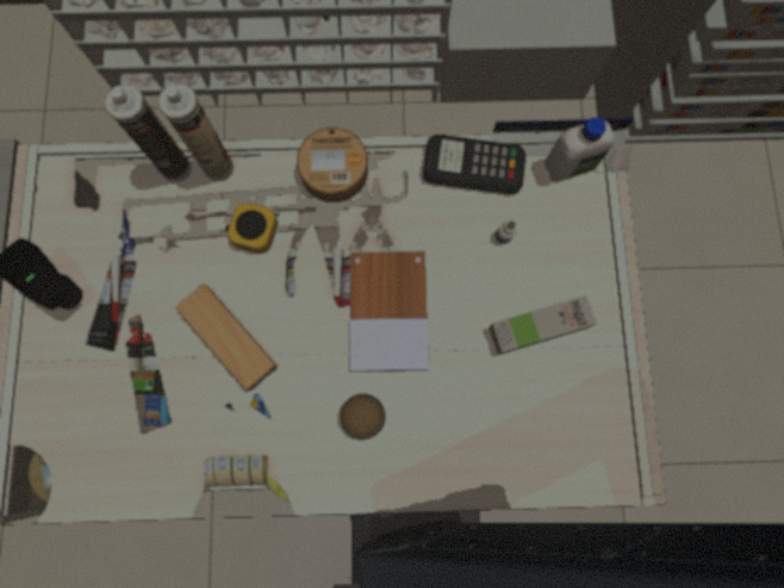

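View pics/side0.png

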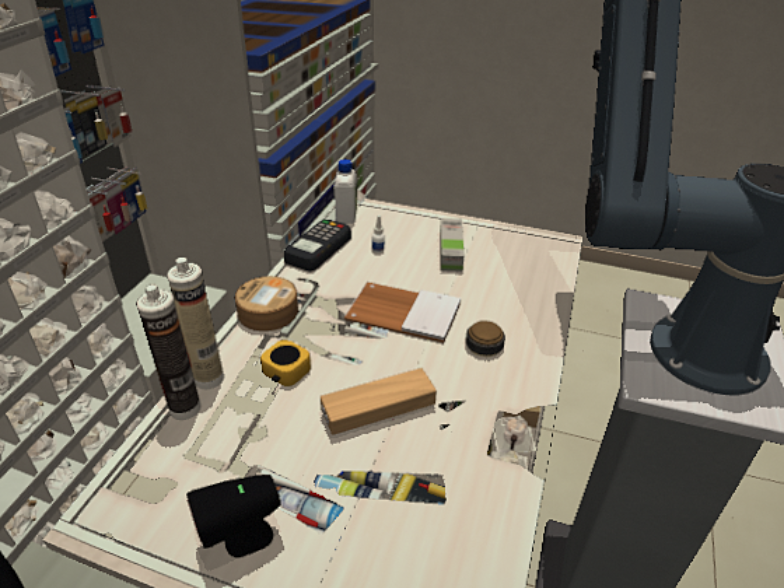

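The pictures show, in 1.4x top-view pixels: the riser from (204,285) to (249,389), the stand at (350–428, 250–371) with its grey step at the lower end, and the carton from (488,340) to (593,310). The tape measure is at (252,227), the glue bottle at (505,233) and the door stop at (362,416). Next I'll turn these into world positions.

```bash
cat > h.py <<'E'
import numpy as np, cv2
from scipy.spatial.transform import Rotation as R
def rays(c,p):
    K=np.array([[c["fx"],0,c["cx"]],[0,c["fy"],c["cy"]],[0,0,1]])
    u=cv2.undistortPoints(np.array(p,float).reshape(-1,1,2),K,np.array([c["k1"],0,0,0.])).reshape(-1,2)
    return R.from_quat(c["attitude"]).apply(np.c_[u,np.ones(len(u))])
def w(c,p,z):
    d=rays(c,p); o=np.array(c["xyz"]); return o+d*((z-o[2])/d[:,2])[:,None]
def px(c,P):
    K=np.array([[c["fx"],0,c["cx"]],[0,c["fy"],c["cy"]],[0,0,1]])
    Rm=R.from_quat(c["attitude"]).as_matrix().T
    return cv2.projectPoints(np.array(P,float).reshape(-1,1,3),cv2.Rodrigues(Rm)[0],-Rm@np.array(c["xyz"]),K,np.array([c["k1"],0,0,0.]))[0].reshape(-1,2)
def box(x,y,yaw,L,W,z0,z1):
    k=np.array([[sx*L/2,sy*W/2] for sx,sy in((1,1),(1,-1),(-1,-1),(-1,1))])
    cs,s=np.cos(yaw),np.sin(yaw); k=k@np.array([[cs,s],[-s,cs]])+[x,y]
    return np.vstack([np.c_[k,np.full(4,z)] for z in(z0,z1)])
E
python3 - <<'E'
from rig import robot, cam
from h import *
c=cam.camera("top")
q=lambda l,z:print(np.round(w(c,np.array(l)/1.4,z),3)[:,:2].tolist())
q([(204,285),(178,303),(249,389),(275,368)],.02)
q([(350,251),(425,251),(428,371),(350,371),(349,319),(427,319)],.01)
q([(488,333),(583,298),(594,322),(497,352)],.03)
q([(252,227),(505,233),(362,416)],.03)
im=c["img"][:,:,::-1]; cr=im[165:300,110:440]
cv2.imwrite("pics/crop1.png",cv2.resize(cr,None,fx=2.4,fy=2.4,interpolation=cv2.INTER_CUBIC))
E
```

```text
[[0.596, 0.353], [0.568, 0.392], [0.434, 0.28], [0.464, 0.242]]
[[0.648, 0.127], [0.645, 0.007], [0.454, 0.011], [0.458, 0.129], [0.538, 0.13], [0.535, 0.009]]
[[0.507, -0.081], [0.557, -0.23], [0.52, -0.243], [0.478, -0.093]]
[[0.685, 0.279], [0.665, -0.118], [0.389, 0.112]]
```

View pics/crop1.png

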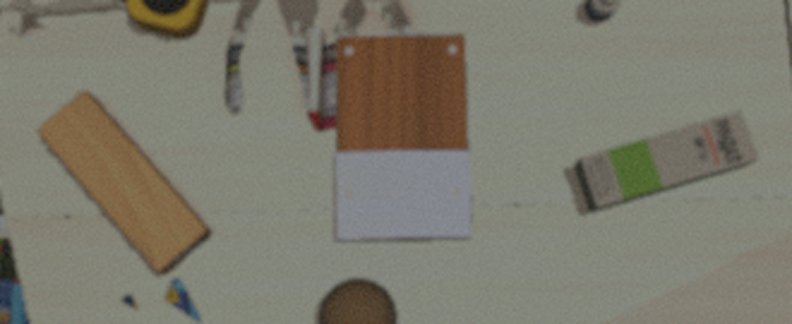

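The crop shows the riser's top corners at about (85,91), (39,131), (160,271) and (208,232). The carton's top corners are at about (578,158), (742,112), (756,155) and (592,207), with its dark end face on the left. The stand's corners are at (337,37), (464,36), (469,238) and (336,240), with the step edge at y=150. I'll fit box models to these.

```bash
cat > fit.py <<'E'
from h import *
from scipy.optimize import least_squares
def fit(c,pts,L,W,z,x0):
    pts=np.array(pts,float)
    f=lambda p:(px(c,box(*p,L,W,z,z)[:4])[:,None]-pts[None]).min if 0 else None
    def res(p):
        a=px(c,box(*p,L,W,z,z)[:4]); d=np.linalg.norm(a[:,None]-pts[None],axis=2); return (a-pts[d.argmin(1)]).ravel()
    s=least_squares(res,x0); return s.x,np.sqrt((s.fun**2).mean())
E
sed -i '/if 0 else/d' fit.py
python3 - <<'E'
from rig import robot, cam
from fit import *
c=cam.camera("top"); s=cam.camera("side")
t=lambda l:np.array(l)/2.4+[110,165]
r,e=fit(c,t([(85,91),(39,131),(160,271),(208,232)]),.17,.056,.04,[.515,.317,.7]);print("riser",r,e)
k,e=fit(c,t([(578,158),(742,112),(756,155),(592,207)]),.15,.046,.04,[.515,-.16,-1.25]);print("carton",k,e)
st,e=fit(c,t([(337,37),(464,36),(469,238),(336,240)]),.19,.12,.01,[.551,.069,3.12]);print("stand",st,e)
for n,cc in(("top",c),("side",s)):
    im=np.ascontiguousarray(cc["img"][:,:,::-1]); im=cv2.resize(im,None,fx=2.4,fy=2.4,interpolation=cv2.INTER_CUBIC)
    for p,L,W,z0,z1 in((r,.17,.056,.008,.04),(k,.15,.046,0,.04),(st,.19,.12,0,.008)):
        q=(px(cc,box(*p,L,W,z0,z1))*2.4).astype(int)
        for a in(q[:4],q[4:]): cv2.polylines(im,[a.reshape(-1,1,2)],True,(255,0,255),1)
    cr=im[390:730,260:1060] if n=="top" else im[330:780,500:1000]
    cv2.imwrite(f"pics/ov_{n}.png",cr); globals()[n]=cr
h=np.zeros((600,800,3),np.uint8); a=cv2.resize(top,None,fx=.75,fy=.75);h[:a.shape[0],:a.shape[1]]=a
b=cv2.resize(side,None,fx=.75,fy=.75);h[256:256+b.shape[0],:b.shape[1]]=b;cv2.imwrite("pics/ov.png",h)
E
```

```text
riser [0.51159335 0.31277883 0.71243758] 0.8718374121717121
carton [ 0.51854525 -0.16334927 -1.31228311] 0.9353573037268924
stand [0.55060031 0.06856115 3.12467674] 0.5358953405187638
```

View pics/ov.png

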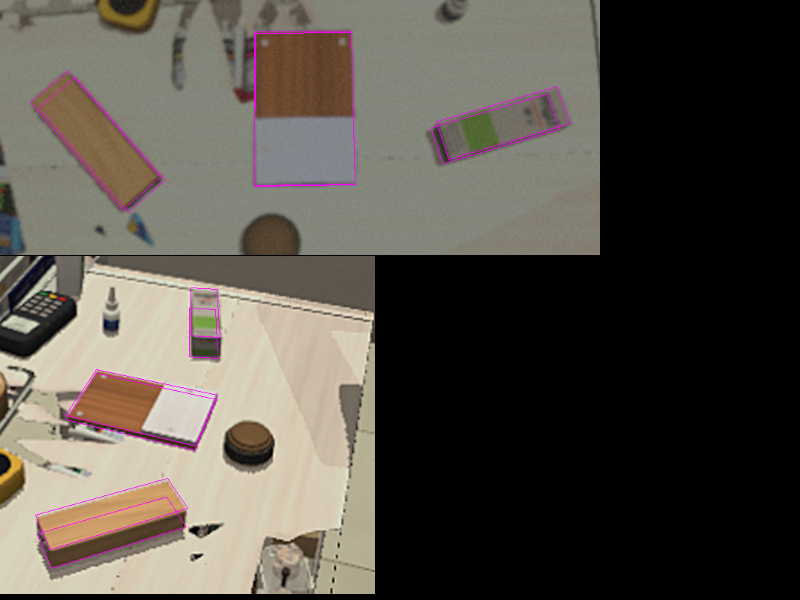

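The overlays match in both views, so the poses hold: riser (0.512, 0.313, yaw 0.712), stand (0.551, 0.069, yaw 3.125), carton (0.519, -0.163, yaw -1.312). Next I'll shut the fingers and move over the riser's near end.

```bash
cat > to.py <<'E'
import sys
from h import *
from rig import robot, cam
o=robot.get_obs(); p=o["position"]; M=R.from_quat(o["tool_rot"]).as_matrix()
v=[float(x) for x in sys.argv[1:]]   # x y z [a]; shifts are given along the axes AFTER the turn to a
a=np.arctan2(M[1,0],M[0,0]); b=v[3] if len(v)>3 else a
d=np.array(v[:3])-p
print("t",round(o["time"],2),"pos",np.round(p,4),"a",round(a,4),"q6",round(o["q"][5],2),"turn",round(a-b,4),"dx %.4f dy %.4f dz %.4f"%(np.cos(b)*d[0]+np.sin(b)*d[1],np.sin(b)*d[0]-np.cos(b)*d[1],-d[2]),"F",np.round(o["ft_force"],2))
E
```

nudge_tcp(plan=[{"spin":-0.109},{"spin":-0.109},{"spin":-0.109},{"d":[0.0373,-0.0133,0]},{"d":[0.0373,-0.0133,0]},{"d":[0.0373,-0.0133,0]},{"d":[0.0373,-0.0133,0]},{"d":[0.0373,-0.0133,0]},{"d":[0.0373,-0.0133,0]},{"d":[0.0373,-0.0133,0]},{"d":[0.0373,-0.0133,0]},{"d":[0.0373,-0.0133,0]},{"d":[0.0373,-0.0133,0]},{"d":[0.0373,-0.0133,0]}], finger_gap=0, force=10)

```text
time: 1.42
position: [0.4504, -0.1987, 0.2227]
tool_rot: [0.937, 0.348, 0.0, 0.0]
ft_force: [1.1, -0.6, 1.2]
grip_width: 0.0037
grip_force: 0.0
```

nudge_tcp(plan=[{"d":[0.026,-0.029,0.01]},{"d":[0.026,-0.029,0.01]},{"d":[0.026,-0.029,0.01]},{"d":[0.026,-0.029,0.01]},{"d":[0.026,-0.029,0.01]},{"d":[0.026,-0.029,0.01]},{"d":[0.026,-0.029,0.01]},{"d":[0.026,-0.029,0.01]},{"d":[0.026,-0.029,0.01]},{"d":[0.026,-0.029,0.01]},{"d":[0.026,-0.029,0.01]},{"d":[0.026,-0.029,0.01]},{},{}])

```text
time: 2.58
position: [0.458, 0.2687, 0.1019]
tool_rot: [0.937, 0.351, -0.0, 0.0]
ft_force: [-0.2, -0.8, -0.4]
grip_width: 0.0003
grip_force: 0.0
```

```bash
python3 to.py .4586 .2671 .05
```

```text
t 2.58 pos [0.458  0.2687 0.1019] a 0.7163 q6 1.17 turn 0.0 dx -0.0006 dy 0.0016 dz 0.0519 F [-0.16 -0.81 -0.38]
```

nudge_tcp(plan=[{"d":[0,0,0.02]},{"d":[0,0,0.02]},{"d":[0,0,0.014]},{"d":[0,0,0.004]},{},{}])

```text
time: 3.08
position: [0.4592, 0.266, 0.045]
tool_rot: [0.938, 0.348, 0.0, 0.0]
ft_force: [-0.4, 0.3, 1.1]
grip_width: -0.0001
grip_force: 0.0
```

nudge_tcp(plan=[{"d":[0,0,0.001]},{"d":[0,0,0.001]},{"d":[0,0,0.001]},{"d":[0,0,0.001]},{},{}])

```text
time: 3.58
position: [0.4587, 0.2669, 0.0406]
tool_rot: [0.937, 0.349, 0.0, 0.0]
ft_force: [-0.2, 0.2, -0.1]
grip_width: 0.0005
grip_force: 0.0
```

```bash
python3 to.py .4586 .2671 .037
```

```text
t 3.58 pos [0.4587 0.2669 0.0406] a 0.712 q6 1.18 turn 0.0 dx 0.0001 dy -0.0002 dz 0.0036 F [-0.24  0.24 -0.1 ]
```

nudge_tcp(plan=[{"d":[0,0,0.001]},{"d":[0,0,0.001]},{},{}])

```text
time: 3.92
position: [0.4588, 0.2669, 0.0404]
tool_rot: [0.937, 0.349, 0.0, 0.0]
ft_force: [-2.8, -2.0, 13.7]
grip_width: 0.0006
grip_force: 7.2
```

nudge_tcp(plan=[{"d":[0,0,0.001]},{"d":[0,0,0.001]},{},{}])

```text
time: 4.25
position: [0.4588, 0.2669, 0.0403]
tool_rot: [0.937, 0.349, 0.001, 0.0]
ft_force: [-6.3, -2.0, 28.6]
grip_width: 0.0008
grip_force: 14.6
```

The near end stays firm at 28 N, so the far end is the cut-back one and has to go over the step. That takes a 2.41 rad turn. I'll back off and grasp the middle.

nudge_tcp(plan=[{"d":[0,0,-0.01]},{"d":[0,0,-0.03]},{"d":[0,0,-0.03]},{"d":[0.02,0,0]},{"d":[0.025,0,0]},{"d":[0.025,0,0]},{},{},{},{},{}], finger_gap=0.086, force=25)

```text
time: 5.17
position: [0.5105, 0.3119, 0.1062]
tool_rot: [0.937, 0.348, -0.001, 0.0]
ft_force: [0.2, 1.0, -0.1]
grip_width: 0.0658
grip_force: 0.0
```

```bash
python3 to.py .5116 .3128 .013 .712
python3 - <<'E'
from rig import robot, cam
import sys; sys.path.insert(0,'.')
from h import *
c=cam.camera("side"); im=np.ascontiguousarray(c["img"][:,:,::-1])
q=(px(c,box(.5116,.3128,.712,.17,.056,.008,.04))).astype(int)
for a in(q[:4],q[4:]): cv2.polylines(im,[a.reshape(-1,1,2)],True,(255,0,255),1)
cv2.imwrite("pics/s2.png",cv2.resize(im[220:370,200:360],None,fx=3,fy=3))
E
```

```text
t 5.17 pos [0.5105 0.3119 0.1062] a 0.7116 q6 1.22 turn -0.0004 dx 0.0015 dy 0.0000 dz 0.0932 F [ 0.16  0.95 -0.1 ]
```

View pics/s2.png

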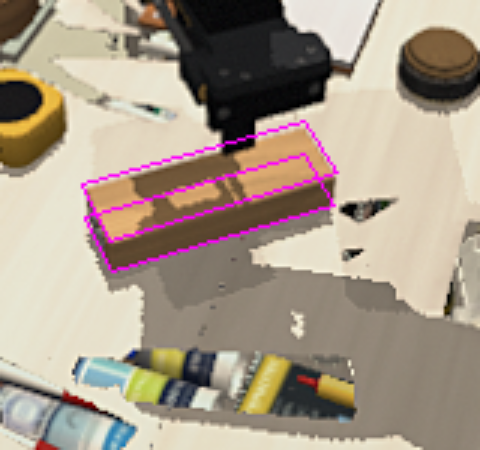

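The riser hasn't moved: the model outline still fits at about (85–335, 125–270) in the crop. I'll descend and grip.

nudge_tcp(plan=[{"d":[0.0015,0,0]},{},{},{},{"d":[0,0,0.02]},{"d":[0,0,0.02]},{"d":[0,0,0.02]},{"d":[0,0,0.02]},{"d":[0,0,0.009]},{"d":[0,0,0.004]},{}], finger_gap=0.086, force=25)

```text
time: 6.13
position: [0.5124, 0.3133, 0.0128]
tool_rot: [0.937, 0.348, -0.001, -0.0]
ft_force: [0.5, 0.2, -0.8]
grip_width: 0.0863
grip_force: 0.0
```

nudge_tcp(plan=[{},{},{},{},{},{},{}], finger_gap=0.03, force=25)

```text
time: 6.72
position: [0.5131, 0.3136, 0.0141]
tool_rot: [0.937, 0.348, 0.0, 0.0]
ft_force: [0.1, -0.8, 3.6]
grip_width: 0.0557
grip_force: 25.0
```

```bash
python3 to.py .5116 .3128 .013 .712
```

```text
t 6.72 pos [0.5131 0.3136 0.0141] a 0.7119 q6 1.22 turn -0.0001 dx -0.0017 dy -0.0004 dz 0.0011 F [ 0.05 -0.8   3.62]
```

nudge_tcp(plan=[{"d":[0,0,-0.005]},{"d":[0,0,-0.015]},{"d":[0,0,-0.02]},{"d":[0,0,-0.02]},{"d":[0,0,-0.02]},{"d":[0,0,-0.015]},{"d":[0,0,-0.005]},{}])

```text
time: 7.38
position: [0.5133, 0.3138, 0.1147]
tool_rot: [0.937, 0.348, 0.001, -0.0]
ft_force: [0.0, -0.2, -3.0]
grip_width: 0.056
grip_force: 25.0
```

nudge_tcp(plan=[{"spin":-0.06},{"spin":-0.12},{"spin":-0.12},{"spin":-0.12},{"spin":-0.12},{"spin":-0.12},{"spin":-0.12},{"spin":-0.12},{"spin":-0.12},{"spin":-0.12},{"spin":-0.12},{"spin":-0.12},{"spin":-0.12},{"spin":-0.12},{"spin":-0.12},{"spin":-0.12},{"spin":-0.12},{"spin":-0.12},{"spin":-0.12},{"spin":-0.12}])

```text
time: 9.05
position: [0.5114, 0.313, 0.1116]
tool_rot: [0.042, 0.999, -0.001, -0.002]
ft_force: [-0.5, 0.1, -3.4]
grip_width: 0.0562
grip_force: 25.0
```

nudge_tcp(plan=[{"spin":-0.12},{"spin":-0.073},{},{}])

```text
time: 9.38
position: [0.5118, 0.3131, 0.1121]
tool_rot: [-0.051, 0.999, -0.0, -0.001]
ft_force: [-0.7, -0.5, -3.2]
grip_width: 0.0558
grip_force: 25.0
```

```bash
python3 to.py .5531 .0685 .022 3.125
```

```text
t 9.38 pos [0.5118 0.3131 0.1121] a -3.0405 q6 -1.31 turn -6.1655 dx -0.0454 dy -0.2439 dz 0.0901 F [-0.73 -0.51 -3.19]
```

nudge_tcp(plan=[{"spin":0.06},{"spin":0.058},{"d":[-0.006,-0.02,0]},{"d":[-0.006,-0.035,0]},{"d":[-0.006,-0.035,0]},{"d":[-0.006,-0.035,0]},{"d":[-0.006,-0.035,0]},{"d":[-0.006,-0.035,0]},{"d":[-0.005,-0.03,0]},{"d":[-0.0044,-0.019,0]},{"d":[0,0,0.01]},{"d":[0,0,0.02]},{"d":[0,0,0.015]},{"d":[0,0,0.005]},{},{}])

```text
time: 10.72
position: [0.5544, 0.0694, 0.0632]
tool_rot: [0.007, 1.0, 0.0, -0.0]
ft_force: [1.0, -1.1, -3.2]
grip_width: 0.056
grip_force: 25.0
```

```bash
python3 to.py .5531 .0685 .022 3.125
python3 - <<'E'
from rig import robot, cam
from h import *
c=cam.camera("side"); im=np.ascontiguousarray(c["img"][:,:,::-1])
cv2.imwrite("pics/s3.png",cv2.resize(im[150:330,200:360],None,fx=3,fy=3))
E
```

```text
t 10.72 pos [0.5544 0.0694 0.0632] a 3.1268 q6 -1.63 turn 0.0018 dx 0.0013 dy -0.0009 dz 0.0412 F [ 1.03 -1.05 -3.15]
```

View pics/s3.png

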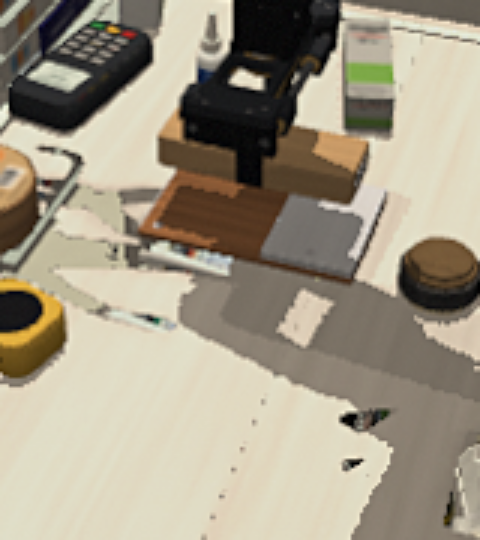

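The riser is held level over the stand, aligned with it, with the cut-back end toward the grey step at (330,230). I'll lower it gently.

nudge_tcp(plan=[{"d":[0.0013,-0.0009,0.01],"spin":0.0018},{"d":[0,0,0.01]},{"d":[0,0,0.01]},{"d":[0,0,0.005]},{"d":[0,0,0.002]},{},{}])

```text
time: 11.35
position: [0.5533, 0.068, 0.0263]
tool_rot: [0.008, 1.0, 0.0, -0.0]
ft_force: [0.2, -0.4, -3.1]
grip_width: 0.0553
grip_force: 25.0
```

nudge_tcp(plan=[{"d":[0,0,0.001]},{"d":[0,0,0.001]},{"d":[0,0,0.001]},{"d":[0,0,0.001]},{},{}])

```text
time: 11.85
position: [0.5533, 0.068, 0.0226]
tool_rot: [0.008, 1.0, -0.0, -0.0]
ft_force: [-0.8, 0.3, -3.0]
grip_width: 0.0564
grip_force: 25.0
```

```bash
python3 to.py .5531 .0685 .022 3.125
```

```text
t 11.85 pos [0.5533 0.068  0.0226] a 3.125 q6 -1.63 turn 0.0 dx 0.0002 dy 0.0005 dz 0.0006 F [-0.83  0.34 -2.99]
```

nudge_tcp(plan=[{"d":[0,0,0.0007]},{"d":[0,0,0.0007]},{},{}])

```text
time: 12.18
position: [0.5534, 0.068, 0.022]
tool_rot: [0.008, 1.0, -0.0, 0.0]
ft_force: [-1.3, -0.9, 6.1]
grip_width: 0.0559
grip_force: 25.0
```

```bash
python3 to.py .5531 .0685 .022 3.125
```

```text
t 12.18 pos [0.5534 0.068  0.022 ] a 3.125 q6 -1.63 turn 0.0 dx 0.0003 dy 0.0005 dz 0.0000 F [-1.35 -0.85  6.12]
```

Contact is at the expected height (0.022). I'll release, rise, shut the fingers and move over the step end.

nudge_tcp(plan=[{},{},{},{},{},{}], finger_gap=0.085)

```text
time: 12.68
position: [0.5533, 0.068, 0.021]
tool_rot: [0.008, 1.0, 0.0, -0.0]
ft_force: [0.2, 0.6, -0.7]
grip_width: 0.0832
grip_force: 0.0
```

nudge_tcp(plan=[{"d":[0,0,-0.01]},{"d":[0,0,-0.025]},{"d":[0,0,-0.03]},{"d":[0,0,-0.03]},{"d":[0.02,0,0]},{"d":[0.03,0,0]},{"d":[0.006,0,0]},{},{},{},{}])

```text
time: 13.6
position: [0.499, 0.0687, 0.1162]
tool_rot: [0.008, 1.0, -0.0, 0.001]
ft_force: [-0.1, -1.4, 0.2]
grip_width: 0.0849
grip_force: 0.0
```

nudge_tcp(plan=[{},{},{},{},{},{},{},{},{},{}], finger_gap=0, force=10)

```text
time: 14.43
position: [0.4973, 0.0689, 0.1162]
tool_rot: [0.008, 1.0, -0.0, 0.0]
ft_force: [1.0, 0.0, 0.4]
grip_width: 0.026
grip_force: 0.0
```

```bash
python3 to.py .4956 .0695 .053 3.125
python3 - <<'E'
from rig import robot, cam
from h import *
c=cam.camera("side"); im=np.ascontiguousarray(c["img"][:,:,::-1])
im=cv2.resize(im[150:290,200:360],None,fx=4,fy=4,interpolation=cv2.INTER_CUBIC)
q=((px(c,box(.5546,.0685,3.125,.17,.056,.016,.048))-[200,150])*4).astype(int)
for a in(q[:4],q[4:]): cv2.polylines(im,[a.reshape(-1,1,2)],True,(255,0,255),1)
cv2.imwrite("pics/s4.png",im)
E
```

```text
t 14.43 pos [0.4973 0.0689 0.1162] a 3.125 q6 -1.64 turn -0.0 dx 0.0017 dy 0.0006 dz 0.0632 F [1.03 0.04 0.36]
```

View pics/s4.png

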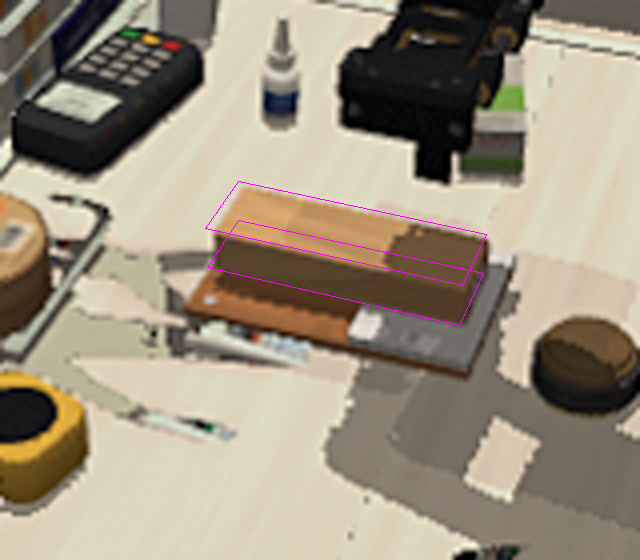

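The riser is seated level and matches the model outline (206–488, 182–325) to about 3 mm. Now I'll press the end over the step.

nudge_tcp(plan=[{"d":[0,0,0.02]},{"d":[0,0,0.02]},{"d":[0,0,0.015]},{"d":[0,0,0.007]},{"d":[0,0,0.001]},{}], finger_gap=0, force=10)

```text
time: 14.98
position: [0.4972, 0.0689, 0.053]
tool_rot: [0.008, 1.0, 0.0, -0.0]
ft_force: [-0.1, -0.5, 0.5]
grip_width: 0.001
grip_force: 0.0
```

nudge_tcp(plan=[{"d":[0,0,0.001]},{"d":[0,0,0.001]},{"d":[0,0,0.001]},{"d":[0,0,0.001]},{},{}])

```text
time: 15.48
position: [0.4974, 0.0689, 0.0493]
tool_rot: [0.008, 1.0, -0.0, 0.0]
ft_force: [0.4, 0.3, -0.9]
grip_width: 0.0003
grip_force: 0.0
```

nudge_tcp(plan=[{"d":[0,0,0.001]},{"d":[0,0,0.001]},{},{}])

```text
time: 15.82
position: [0.4975, 0.0689, 0.0484]
tool_rot: [0.008, 1.0, -0.0, 0.0]
ft_force: [-1.4, 0.0, 10.9]
grip_width: 0.0008
grip_force: 5.4
```

The step end is firm (11 N at z=0.048, no dip). I'll rise, turn and go to the carton.

nudge_tcp(plan=[{"d":[0,0,-0.01]},{"d":[0,0,-0.03],"spin":0.06},{"d":[0,0,-0.03],"spin":0.12},{"d":[0,0,-0.02],"spin":0.12},{"spin":0.12},{"spin":0.12},{"spin":0.12},{"spin":0.12},{"spin":0.12},{"spin":0.12},{"spin":0.12},{"spin":0.12},{"spin":0.035},{},{}], finger_gap=0.086, force=12)

```text
time: 17.07
position: [0.4972, 0.0689, 0.1374]
tool_rot: [0.609, 0.793, 0.0, 0.0]
ft_force: [-0.4, -0.2, 0.6]
grip_width: 0.0844
grip_force: 0.0
```

```bash
python3 to.py .5185 -.1634 .013 1.83
```

```text
t 17.07 pos [0.4972 0.0689 0.1374] a 1.8312 q6 -0.35 turn 0.0012 dx -0.2300 dy -0.0390 dz 0.1244 F [-0.45 -0.23  0.56]
```

nudge_tcp(plan=[{"d":[-0.025,-0.004,0]},{"d":[-0.04,-0.007,0]},{"d":[-0.04,-0.007,0]},{"d":[-0.04,-0.007,0]},{"d":[-0.04,-0.007,0]},{"d":[-0.03,-0.005,0]},{"d":[-0.015,-0.002,0]},{"d":[0,0,0.02]},{"d":[0,0,0.03]},{"d":[0,0,0.02]},{},{}])

```text
time: 18.07
position: [0.5177, -0.1623, 0.0664]
tool_rot: [0.609, 0.793, -0.0, -0.002]
ft_force: [0.6, -0.5, 0.7]
grip_width: 0.0856
grip_force: 0.0
```

```bash
python3 to.py .5185 -.1634 .013 1.83
python3 - <<'E'
from rig import robot, cam
from h import *
ims=[]
for n,x in(("top",(300,180)),("side",(270,130))):
    c=cam.camera(n); im=np.ascontiguousarray(c["img"][:,:,::-1])
    q=px(c,box(.5185,-.1634,1.83,.15,.046,0,.04)).astype(np.int32)
    im=cv2.resize(im,None,fx=3,fy=3)
    for a in(q[:4]*3,q[4:]*3): cv2.polylines(im,[a.reshape(-1,1,2)],True,(255,0,255),1)
    ims.append(im[x[1]*3:x[1]*3+360,x[0]*3:x[0]*3+390])
cv2.imwrite("pics/c5.png",np.hstack(ims))
E
```

```text
t 18.07 pos [ 0.5177 -0.1623  0.0664] a 1.8309 q6 -0.77 turn 0.0009 dx -0.0013 dy 0.0005 dz 0.0534 F [ 0.59 -0.48  0.66]
```

View pics/c5.png

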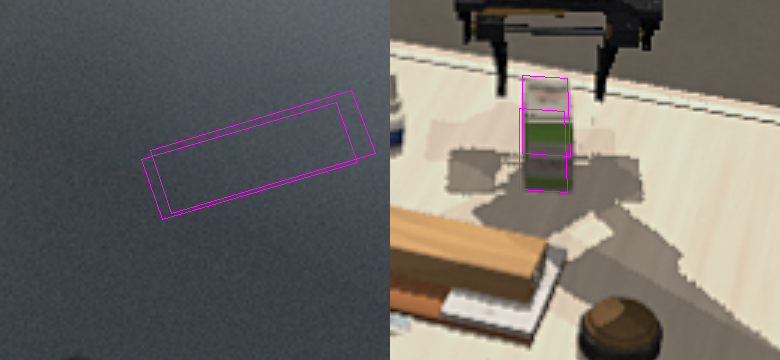

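The arm hides the top view. The side view shows the open fingers at (502,90) and (602,90) straddling the carton (520–570), which still matches its model. I'll descend and grip.

nudge_tcp(plan=[{"d":[-0.0013,0.0005,0.02]},{"d":[0,0,0.02]},{"d":[0,0,0.01]},{"d":[0,0,0.0034]},{},{}])

```text
time: 18.67
position: [0.52, -0.1647, 0.0146]
tool_rot: [0.61, 0.793, 0.0, 0.001]
ft_force: [0.6, 0.4, -0.0]
grip_width: 0.0861
grip_force: 0.0
```

```bash
python3 to.py .5185 -.1634 .013 1.83
```

```text
t 18.67 pos [ 0.52   -0.1647  0.0146] a 1.8303 q6 -0.77 turn 0.0003 dx 0.0016 dy -0.0011 dz 0.0016 F [ 0.6   0.36 -0.05]
```

nudge_tcp(plan=[{},{},{},{},{},{},{},{}], finger_gap=0.02, force=12)

```text
time: 19.33
position: [0.5193, -0.1645, 0.0138]
tool_rot: [0.61, 0.793, -0.0, -0.0]
ft_force: [-0.3, -0.7, 1.5]
grip_width: 0.0459
grip_force: 12.0
```

nudge_tcp(plan=[{"d":[0,0,-0.005]},{"d":[0,0,-0.02]},{"d":[0,0,-0.03]},{"d":[0,0,-0.03]},{"d":[0,0,-0.02]},{"d":[0,0,-0.01]},{},{}])

```text
time: 20.0
position: [0.5191, -0.1644, 0.1287]
tool_rot: [0.61, 0.793, 0.0, 0.0]
ft_force: [-0.7, -0.6, -1.5]
grip_width: 0.0456
grip_force: 12.0
```

```bash
python3 to.py .5537 .0685 .062 3.125
```

```text
t 20.0 pos [ 0.5191 -0.1644  0.1287] a 1.83 q6 -0.77 turn -1.295 dx -0.0307 dy 0.2334 dz 0.0667 F [-0.66 -0.62 -1.54]
```

nudge_tcp(plan=[{"spin":-0.06},{"spin":-0.12},{"spin":-0.12},{"spin":-0.12},{"spin":-0.12},{"spin":-0.12},{"spin":-0.12},{"spin":-0.12},{"spin":-0.12},{"spin":-0.12},{"spin":-0.12},{"spin":-0.035},{}])

```text
time: 21.08
position: [0.518, -0.1638, 0.1266]
tool_rot: [0.008, 1.0, 0.001, -0.002]
ft_force: [-0.2, 0.4, -0.4]
grip_width: 0.0461
grip_force: 12.0
```

nudge_tcp(plan=[{"d":[-0.003,0.0184,0]},{"d":[-0.005,0.035,0]},{"d":[-0.005,0.035,0]},{"d":[-0.005,0.035,0]},{"d":[-0.005,0.035,0]},{"d":[-0.005,0.035,0]},{"d":[-0.0027,0.025,0]},{"d":[0,0.015,0]},{"d":[0,0,0.015]},{"d":[0,0,0.02]},{"d":[0,0,0.01]},{},{}])

```text
time: 22.17
position: [0.553, 0.0682, 0.0825]
tool_rot: [0.009, 1.0, 0.0, -0.002]
ft_force: [-0.4, 0.3, -1.2]
grip_width: 0.0459
grip_force: 12.0
```

```bash
python3 to.py .5537 .0685 .062 3.125
python3 - <<'E'
from rig import robot, cam
from h import *
c=cam.camera("side"); im=c["img"][:,:,::-1]
cv2.imwrite("pics/s6.png",cv2.resize(im[150:290,200:360],None,fx=4,fy=4,interpolation=cv2.INTER_CUBIC))
E
```

```text
t 22.17 pos [0.553  0.0682 0.0825] a 3.1241 q6 -1.63 turn -0.0009 dx -0.0007 dy 0.0003 dz 0.0205 F [-0.35  0.29 -1.16]
```

View pics/s6.png

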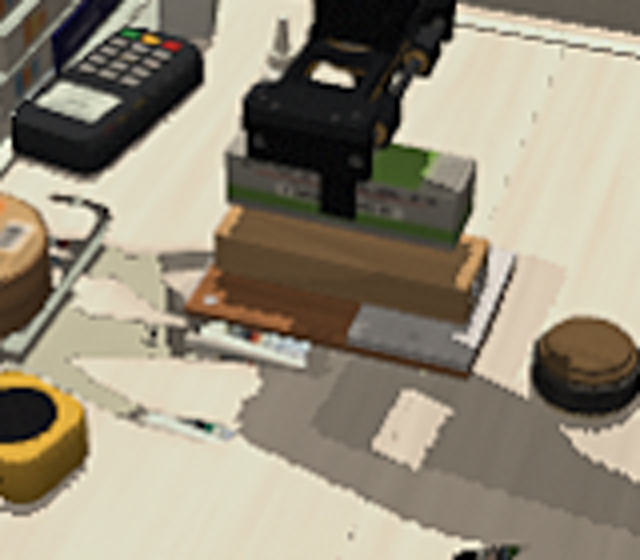

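The carton is held level just above the riser, centred along it: carton 226–475, riser 216–488. I'll lower it to contact.

nudge_tcp(plan=[{"d":[0,0,0.01]},{"d":[0,0,0.006]},{"d":[0,0,0.002]},{"d":[0,0,0.001]},{"d":[0,0,0.001]},{},{}])

```text
time: 22.8
position: [0.5541, 0.0683, 0.0639]
tool_rot: [0.008, 1.0, -0.0, 0.0]
ft_force: [-0.3, 0.6, -1.5]
grip_width: 0.0462
grip_force: 12.0
```

nudge_tcp(plan=[{"d":[0,0,0.0007]},{"d":[0,0,0.0007]},{},{}])

```text
time: 23.13
position: [0.5539, 0.0684, 0.0624]
tool_rot: [0.008, 1.0, 0.0, 0.0]
ft_force: [-0.8, 0.9, -2.6]
grip_width: 0.0458
grip_force: 12.0
```

nudge_tcp(plan=[{"d":[0,0,0.0006]},{"d":[0,0,0.0006]},{},{}])

```text
time: 23.47
position: [0.5541, 0.0684, 0.0617]
tool_rot: [0.008, 1.0, -0.0, 0.0]
ft_force: [-1.2, 0.0, 5.3]
grip_width: 0.046
grip_force: 12.0
```

Contact. I'll release, retreat upward and aside, then check.

nudge_tcp(plan=[{},{},{},{},{},{},{}], finger_gap=0.085)

```text
time: 24.05
position: [0.5539, 0.0683, 0.061]
tool_rot: [0.008, 1.0, 0.0, -0.0]
ft_force: [0.1, -0.4, -0.4]
grip_width: 0.0816
grip_force: 0.0
```

nudge_tcp(plan=[{"d":[0,0,-0.01]},{"d":[0,0,-0.025]},{"d":[0,0,-0.035]},{"d":[0,0,-0.035]},{"d":[0,0,-0.035]},{"d":[0,0.035,0]},{"d":[0,-0.035,0]},{"d":[0,-0.035,0]},{"d":[0,-0.035,0]},{"d":[0,-0.035,0]},{"d":[0,-0.035,0]},{"d":[0,-0.035,0]},{"d":[0,-0.035,0]},{},{}])

```text
time: 25.3
position: [0.5504, -0.1436, 0.2017]
tool_rot: [0.01, 1.0, -0.0, 0.0]
ft_force: [-0.2, 1.2, 0.2]
grip_width: 0.0849
grip_force: 0.0
```

```bash
python3 - <<'E'
from rig import robot, cam
from h import *
ims=[]
for n,x in(("top",(220,160)),("side",(220,150))):
    c=cam.camera(n); im=np.ascontiguousarray(c["img"][:,:,::-1]); im=cv2.resize(im,None,fx=3,fy=3)
    for b in(box(.5546,.0685,3.125,.17,.056,.016,.048),box(.5541,.0684,3.125,.15,.046,.048,.088)):
        q=(px(c,b)*3).astype(np.int32)
        for a in(q[:4],q[4:]): cv2.polylines(im,[a.reshape(-1,1,2)],True,(255,0,255),1)
    ims.append(im[x[1]*3:x[1]*3+390,x[0]*3:x[0]*3+390])
cv2.imwrite("pics/f7.png",np.hstack(ims)); print(robot.get_obs()["ft_force"])
E
```

```text
[ 0.5846088   0.90350301 -0.19523126]
```

View pics/f7.png

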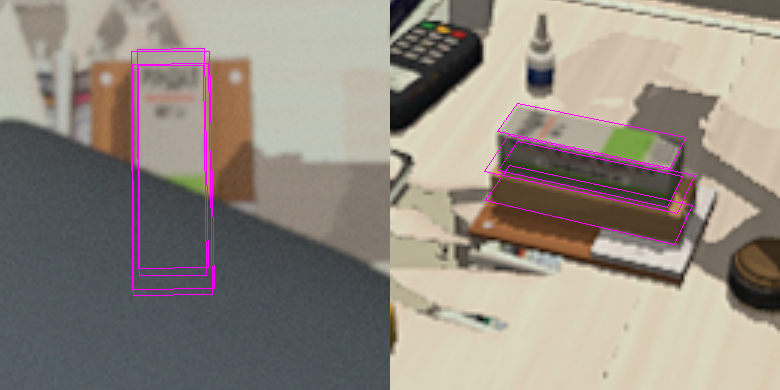

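The carton lies flat and centred on the level riser: its top outline matches at (497–685, 103–165) in the side crop, and the top view agrees. The arm is clear, so I'm handing in.

```bash
python3 -c "
from rig import robot, cam
print(robot.hand_in())"
```

```text
the job is handed in; nothing more can be done
None
```

I handed the job in at about 25 s of the 72 s limit: the near end stayed firm at 28 N, so the far end went over the step. It held level under an 11 N press, and the carton lies flat and centred on top; hand-in returned no verdict.

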